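# Run the next batch in the UV disinfecting cabinet

## Task

Start the next batch in the UV cabinet: pull its drawer out to the stop, lay the clean instruments that are inside (tweezers, penlight, or only one of them) in the shallow steel tray at the right, and put all the used contact-lens cases from the desk flat into the drawer. Push the drawer fully home, and then turn the timer (the one control with a bar-shaped grip) clockwise until its pointer stands at the long mark on the far side of its plate. Do not touch the round dials beside the timer, and leave everything else on the desk where it is.

Things in the scene. Friction and masses are not known exactly. Their poses are not given: they have to be found in the camera images.
- uv_cabinet: white table-top cabinet, 190 deep (x) x 235 wide (y) x 72 mm high, fixed. Origin in the middle of its underside; its x points away from the robot into the cabinet, z up. One drawer in its front; on its top, 23 mm in front of the middle, a row of four controls along y, 54 mm from axis to axis; which of the four is the timer varies
- drawer (a joint): how far the drawer is pulled out along the cabinet's -x, in m: 0 = fully home, 0.14 = at its stop. It slides with about 2 N of friction and stays where it is left
- drawer_handle (a point): grip point on the drawer's handle, moving with it: middle of a tab on the drawer's front, 33 mm long (x), 12 mm thick (y), 22 mm high (11 mm above and below), with a 24 mm wide lip at its free end, 16 mm in front of the drawer's face, 42 mm above the desk, 30 mm below the cabinet's top. Pinched from above with fingers closing along y. Axes as the cabinet's
- drawer_in (a point): middle of the drawer's inner floor, 24 mm above the desk, moving with the drawer. The floor is 152 mm (x) by 203 mm (y) inside 22 mm high walls; with the drawer at its stop this point lies 60 mm in front of the cabinet's shell, and the rear 16 mm of the floor remain under the shell. Axes as the cabinet's
- timer (a joint): setting of the timer in rad, growing clockwise as seen from above: 0 = pointer to the cabinet's +y (left), 1.571 = pointer to the cabinet's +x, away from the robot, where the long mark is; stops at 0 and 3.14. It begins at 0.2 to 0.6 and stays where it is left (friction about 0.04 N m)
- timer_grip (a point): on the timer's axis, 30 mm above the cabinet's top, turning with the knob. The grip is a bar 12 mm thick along this x and 40 mm long along this y, its top 8 mm above this point; a disc 32 mm across under it ends 18 mm below this point. The white pointer line runs from the axis to the bar's +y end. The near sides of the neighbours are 41 mm from the axis
- dial_a: one of the three other controls: a plain round upright dial, 25 mm in diameter and 24 mm high, its top 28 mm above the cabinet's top, on a square plate like the timer's; must not be touched. Origin on its axis, 4 mm above the cabinet's top
- dial_b: one of the three other controls: a plain round upright dial, 25 mm in diameter and 24 mm high, its top 28 mm above the cabinet's top, on a square plate like the timer's; must not be touched. Origin on its axis, 4 mm above the cabinet's top
- dial_c: one of the three other controls: a plain round upright dial, 25 mm in diameter and 24 mm high, its top 28 mm above the cabinet's top, on a square plate like the timer's; must not be touched. Origin on its axis, 4 mm above the cabinet's top
- tray: steel instrument tray, 200 (x) x 130 (y) x 18 mm, open at the top, fixed on the desk at the right. Origin in the middle of its underside
- tray_in (a point): middle of the tray's inner floor, 4 mm above the desk; the floor measures 192 mm along x by 122 mm along y inside 14 mm high walls. Axes as the tray's
- tweezers: clean steel tweezers, 14 mm wide along x, 122 mm long along y, 8 mm high, 30 g, at first lying in the closed drawer with their length along the cabinet's x. Origin in the middle of the underside. May be absent (None)
- penlight: clean white pen torch, 15 mm wide along x, 125 mm long along y, 15 mm high (it does not roll), 45 g, at first lying in the closed drawer with its length along the cabinet's x. Origin in the middle of the underside. May be absent (None)
- case_a: a used contact-lens case (two round capped wells joined by a narrow bridge), 30 mm wide along its x, 68 mm long along its y, 18 mm high, 30 g. Caps 30 mm across, 19 mm either side of the middle; fingers closing along x at the middle settle between them at about 22 mm. Origin in the middle of its underside. Two or three cases are there (an absent one reads None)
- case_b: a used contact-lens case (two round capped wells joined by a narrow bridge), 30 mm wide along its x, 68 mm long along its y, 18 mm high, 30 g. Caps 30 mm across, 19 mm either side of the middle; fingers closing along x at the middle settle between them at about 22 mm. Origin in the middle of its underside. Two or three cases are there (an absent one reads None)
- case_c: a used contact-lens case (two round capped wells joined by a narrow bridge), 30 mm wide along its x, 68 mm long along its y, 18 mm high, 30 g. Caps 30 mm across, 19 mm either side of the middle; fingers closing along x at the middle settle between them at about 22 mm. Origin in the middle of its underside. Two or three cases are there (an absent one reads None)
- carton: eye-drop carton, 84 (x) x 52 (y) x 18 mm, lying among the lens cases; bystander. Origin in the middle of its underside
- patch_carton: white carton, 95 x 68 x 35 mm, lying behind the lens cases; bystander. Origin in the middle of its underside
- spray: spray bottle, 31 mm in diameter, 105 mm high, upright; bystander. Origin under its middle
- mouse: computer mouse, 113 x 62 x 37 mm; bystander. Origin under its middle
- spectacles: black spectacles, 138 x 138 x 41 mm; bystander. Origin under their middle
Not all that is in view belongs to the job. What is shaped like the case_c but purple is not meant.

How it is judged:
By the outcome, as a careful person would: the job done as asked, in the order asked, and still so for the second after the job is handed in, with the robot touching nothing.
Of case_a, case_b, case_c only 2 to 3 are there at a start; the rules pass over those that are not, and their reading is None.
Of tweezers, penlight only 1 to 2 are there at a start; the rules pass over those that are not, and their reading is None.
At some moment in a run one of case_a, case_b, case_c may be knocked a few centimetres aside while the robot is not near it.
Once in a run the grip may slacken for a moment while it holds something.
It also fails if it takes over 210 s, if anything falls off the work surface, if the arm or the gripper's body presses on something with over 40 N, if the wrist force passes 120 N, or if a joint passes its speed limit or range.

## Robot

A 6-joint arm with a two-finger parallel gripper is mounted at the origin on a cart in front of the work surface, level with it; the furniture and walls round the work are solid. World frame = base frame: x ahead of the robot, y to its left, z up, the work surface at z = 0. Lengths are in m, angles in rad, forces in N, time in s.
With the tool pointing down it reaches from about 0.35 to 0.85 m from the base axis. Payload 8.1 kg.
Tool frame: the origin (TCP) lies on the centre line of the jaws, within the pads' length; the fingertips stand 17 mm ahead of it and the grasp point (between the pads) lies 2 mm behind it; z points along the fingers, y is the line along which they close (so a half turn about z gives the same grasp; the last joint's range is limited). The gripper opens to 93 mm and grips with 3 to 60 N. Pads are 15 mm wide; open, the fingers measure 128 mm over their backs; the gripper's body (75 mm by 188 mm) begins 65 mm behind the grasp point.
Start: joints at [-0.085, 0.13, 1.488, -0, 1.523, -0.085], TCP at [0.6, 0, 0.236] pointing down, gripper open.
Joint ranges: [-2.96, 2.96], [-0.89, 2.26], [0.02, 2.5], [-1.34, 4.48], [0, 2.73], [-2.66, 2.66]. Speed limits (rad/s): [2.39, 2.39, 2.79, 3.14, 3.14, 3.14].

## Interface

Orientations are given as a rotation vector (axis times angle).
In Python, from plant import status, eyes, robot gives the robot as it stands. The module is installed in compiled form; this text tells all that it offers.
- The arm moves only by the tool servo_tool, never from a script. Its argument "plan" is text: rows parted by semicolons, each of 4 numbers parted by spaces: the shift along the tool's x, y, z in m, then the turn about the tool's z in degrees. A call has 1 to 12 rows; each row is the pose to reach, as a shift and turn from the pose commanded when the call began, along the tool's axes at that moment; what a row does not reach only later rows make up. A row lasts 1/12 s, in which the tool goes at most 41.7 mm and 7.16 degrees, less where a joint would pass 70% of its speed; a pose out of reach is approached as far as the arm can. A call with a gripper value outside its range is refused whole. "grip" is the closure, from -1 (fully open) to 1 (shut), set as the call begins (left out, the last holds). The fingers move at their own pace and stop on an object; "grip_force" is the grip in N (left out, the last holds). Time passes only in rows, so rows that repeat a pose let the fingers close. It gives the time, the measured TCP pose, the force, the opening and the grip force at its end, in the units of the state.
- status.read_state(): the state, without advancing time (a new reading comes with each control period).
- eyes.read_camera(name): name is "side" or "top" or "wrist"; returns a dict with "image" (384x512x3 uint8, blue, green, red), "fovy" (degrees; the focal length in pixels is half the picture's height over the tangent of half this angle, whatever the lens; pixels are square), "cx", "cy" (the principal point, pixels), "world_from_camera" (4x4, takes a point from camera to world coordinates); the wrist camera has in their place "hand_eye" (4x4, takes a point from camera to tool coordinates, whose origin is the TCP and whose axes are the flange's). Camera axes: x right, y down, z forward; pixel columns grow to the right and rows downward; lengths in m; the calibration is good to about 2 mm. A picture is of the moment at which its call begins: read the wrist's pose just before it. There is no depth.
- robot.close_job(): hands the job in; it is judged then, once.
The state is a dict: "t": time; "q": joint angles; "dq": joint speeds; "joint_torque": joint torques, N m; "tool_pos": TCP position; "orientation": TCP orientation; "force": force on the tool from outside, world axes, zero at the start; "wrist_torque": the same for the moment, N m; "opening": finger opening in m; "gripper_force": force on a finger pad.
Only numpy, scipy, OpenCV 4.12 (cv2) and the standard library are available. Lean on these libraries where they do the work, as an engineer would, in place of code of your own. Each camera call takes 0.05 s, during which the arm holds its last target. There are 200 camera calls.

## Working session

There is one attempt and no reset: what is moved stays moved. The work goes in short steps, Python scripts to look and compute and a tool call to move; the robot and the scene stay as the last step left them, time stands still between calls to the robot, and variables do not carry over. Pictures are saved under pics/ and viewed, at most 15 in all, crops included, and the job is handed in when it is done.

Besides the shell and the picture viewer there is one more tool, called after "Emit:" as name(argument=value, ...) on one line, values as JSON. servo_tool: Moves the arm, as the interface text tells. Its arguments: {"type":"object","properties":{"plan":{"type":"string"},"grip":{"type":"number"},"grip_force":{"type":"number"}},"required":["plan"]}

```bash
mkdir -p pics
cat > h.py <<'E'
import numpy as np,cv2
from scipy.spatial.transform import Rotation as R
from plant import status,eyes,robot
def snap(name,fn=None):
    s=status.read_state(); c=eyes.read_camera(name)
    if fn: cv2.imwrite('pics/'+fn,c['image'])
    f=c['image'].shape[0]/2/np.tan(np.radians(c['fovy'])/2)
    if name=='wrist':
        T=np.eye(4);T[:3,:3]=R.from_rotvec(s['orientation']).as_matrix();T[:3,3]=s['tool_pos']
        M=T@np.array(c['hand_eye'])
    else: M=np.array(c['world_from_camera'])
    return dict(im=c['image'],f=f,cx=c['cx'],cy=c['cy'],M=M)
def ray(c,u,v):
    d=c['M'][:3,:3]@np.array([(u-c['cx'])/c['f'],(v-c['cy'])/c['f'],1]); return c['M'][:3,3],d
def onz(c,u,v,z):
    o,d=ray(c,u,v); return o+d*(z-o[2])/d[2]
def proj(c,p):
    q=np.linalg.inv(c['M'])@np.append(p,1); return q[:2]/q[2]*c['f']+[c['cx'],c['cy']]
E
python3 - <<'E'
from h import *
t=snap('top','top0.png');s=snap('side','side0.png')
print(t['f'],t['M'].round(3),s['f'],s['M'].round(3)); print(status.read_state())
cv2.imwrite('pics/top0b.png',cv2.resize(t['im'],(800,600),interpolation=cv2.INTER_CUBIC))
E
```

```text
369.00571465973735 [[ 0.002 -0.992  0.125  0.41 ]
 [-1.    -0.004 -0.01  -0.02 ]
 [ 0.01  -0.125 -0.992  1.404]
 [ 0.     0.     0.     1.   ]] 450.607654816043 [[-0.888 -0.298  0.35   0.088]
 [-0.459  0.607 -0.649  0.855]
 [-0.019 -0.737 -0.676  1.007]
 [ 0.     0.     0.     1.   ]]
{'t': 0.1, 'q': array([-8.53913799e-02,  1.31083036e-01,  1.48920310e+00, -5.94106668e-07,
        1.52302054e+00, -8.54116518e-02]), 'dq': array([-0.00069524, -0.00180261, -0.00101202, -0.00133511, -0.00085006,
        0.00076805]), 'joint_torque': array([ 2.89806376e-03, -5.61339462e+01, -4.93095982e+01,  7.72326719e-02,
        2.89617141e-02, -2.83941080e-05]), 'tool_pos': array([5.99491947e-01, 7.07887431e-05, 2.34675931e-01]), 'orientation': array([-2.22049187e+00, -2.22053695e+00,  1.73446138e-03]), 'force': array([-0.23779332, -1.19389389, -0.17310681]), 'wrist_torque': array([ 0.02658334, -0.00586544, -0.04896278]), 'gripper_force': 0.0, 'opening': 0.09308684674311377}
```

View pics/top0b.png

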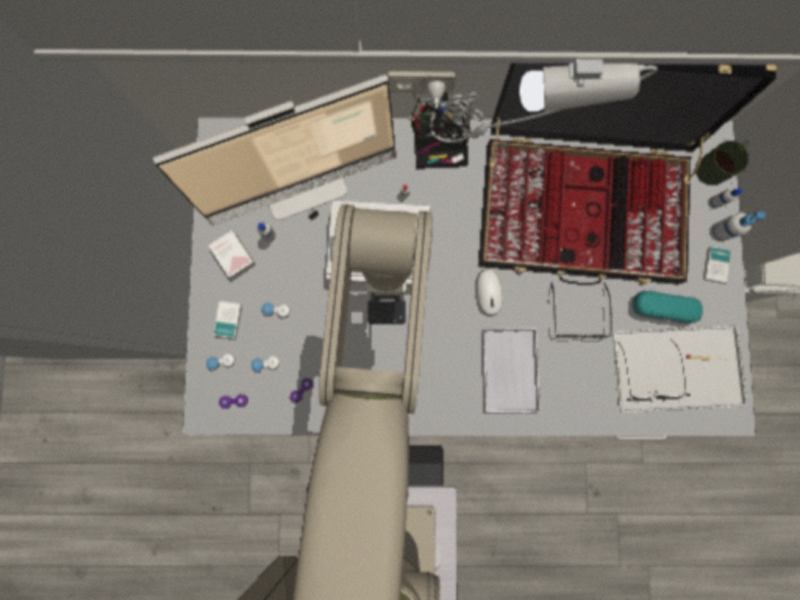

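View pics/side0.png

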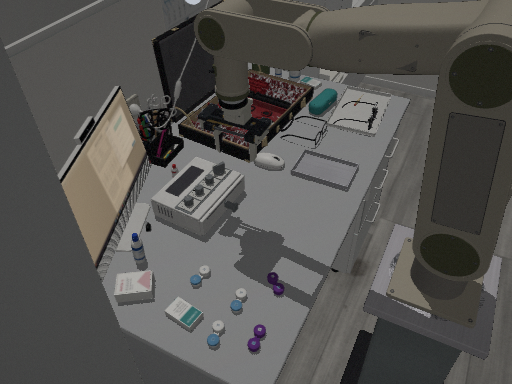

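The top view shows three blue/white cases at (275,310), (220,362) and (265,364) on the 800x600 scale, two purple decoys at (233,401) and (301,390), the tray at (510,370), and the cabinet under the arm. The side view shows four controls on the cabinet at about (188,200) to (218,168). Next I'll look at the cabinet close up.

Run:
```python
from h import *
s=snap('side');w=snap('wrist')
a=cv2.resize(s['im'][140:240,140:260],(480,400),interpolation=cv2.INTER_CUBIC)
b=cv2.resize(w['im'],(320,240)); 
cv2.imwrite('pics/a1.png',a); cv2.imwrite('pics/w1.png',w['im'])
print(w['M'].round(3),w['f'])
```

```text
[[ 1.    -0.    -0.001  0.599]
 [-0.    -0.965 -0.261  0.071]
 [-0.001  0.261 -0.965  0.383]
 [ 0.     0.     0.     1.   ]] 311.95114648093994
```

View pics/a1.png

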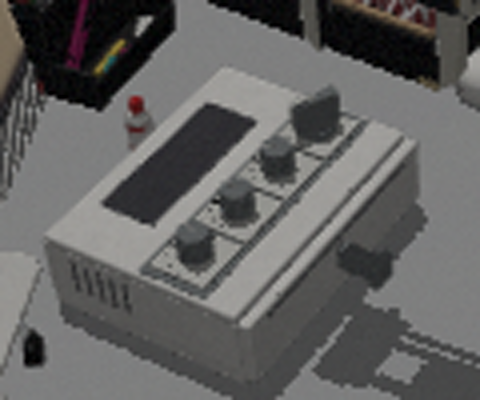

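View pics/w1.png

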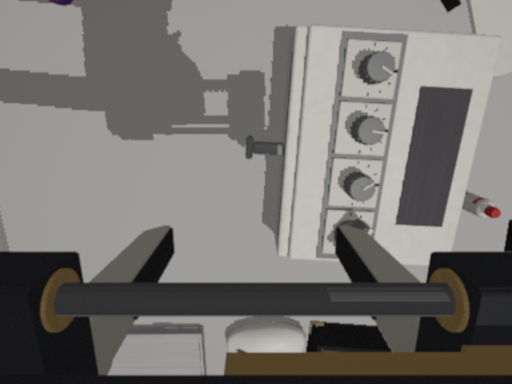

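Run:
```python
from h import *
w=snap('wrist');s=snap('side')
P=[onz(w,u,v,.1) for u,v in[(381,67),(371,130),(362,187)]]
print(np.round(P,4), np.diff(P,axis=0).round(4))
for n,u,v,z in [('tabroot',283,149,.053),('lip',250,147,.053),('fl',300,27,.072),('fr',280,257,.072),('bl',493,38,.072),('br',455,264,.072)]: print(n,onz(w,u,v,z).round(4))
print('side lip',onz(s,140+375/4,140+265/4,.05))
t=snap('top')
for n,u,v,z in[('trays',483,330,.018),('',537,330,.018),('',537,413,.018),('',483,413,.018)]: print(n,onz(t,u/1.5625,v/1.5625,z).round(4))
# cases
hsv=cv2.cvtColor(t['im'],cv2.COLOR_BGR2HSV)
for n,lo,hi in[('blue',(95,60,60),(112,255,255)),('purple',(122,60,40),(150,255,255))]:
    m=cv2.inRange(hsv,lo,hi); k,l,st,c=cv2.connectedComponentsWithStats(m)
    for i in range(1,k):
        if st[i,4]>15: print(n,c[i].round(1),st[i,4],onz(t,*c[i],.018).round(4))
```

```text
[[0.7063 0.1058 0.1   ]
 [0.7029 0.0535 0.1   ]
 [0.6996 0.0012 0.1   ]] [[-0.0034 -0.0524  0.    ]
 [-0.0033 -0.0523  0.    ]]
tabroot [0.6292 0.0309 0.053 ]
lip [0.5944 0.033  0.053 ]
fl [0.6402 0.143  0.072 ]
fr [ 0.627  -0.0845  0.072 ]
bl [0.8161 0.1338 0.072 ]
br [ 0.8195 -0.093   0.072 ]
side lip [0.59311126 0.03861749 0.05      ]
trays [ 0.5211 -0.2286  0.018 ]
 [ 0.5215 -0.3593  0.018 ]
 [ 0.3242 -0.3539  0.018 ]
 [ 0.324  -0.2256  0.018 ]
blue [481.7 139.1] 84 [ 0.8038 -0.9042  0.018 ]
blue [170.9 197.2] 40 [0.5725 0.2929 0.018 ]
blue [135.4 232.1] 44 [0.4411 0.4209 0.018 ]
blue [164.1 233.2] 44 [0.4373 0.3139 0.018 ]
purple [192.5 249.5] 91 [0.3774 0.207  0.018 ]
purple [148.7 256.4] 95 [0.3517 0.3678 0.018 ]
```

Emit:
servo_tool(plan="0.03 0.0 0 -7.1;0.03 0.0 0 -14.2;0.03 0.0 0 -21.3;0.03 0 0 -28.4;0.03 0 0 -35.5;0.03 0 0 -42.6;0.03 0 0 -49.7;0.03 0 0 -56.8;0.03 0 0 -64;0.03 0 0 -71;0.03 0 0 -78;0.03 0 0 -86")

```text
t: 1.35
tool_pos: [0.6, 0.03, 0.2356]
orientation: [-0.123, -3.139, -0.0]
force: [0.3, -0.5, -0.4]
opening: 0.0929
gripper_force: 0.0
```

Run:
```python
from h import *
w=snap('wrist','w2.png')
print(status.read_state()['tool_pos'],w['M'].round(3))
```

```text
[0.59999383 0.03002257 0.235624  ] [[ 0.079  0.962  0.261  0.527]
 [ 0.997 -0.076 -0.02   0.034]
 [ 0.     0.262 -0.965  0.384]
 [ 0.     0.     0.     1.   ]]
```

View pics/w2.png

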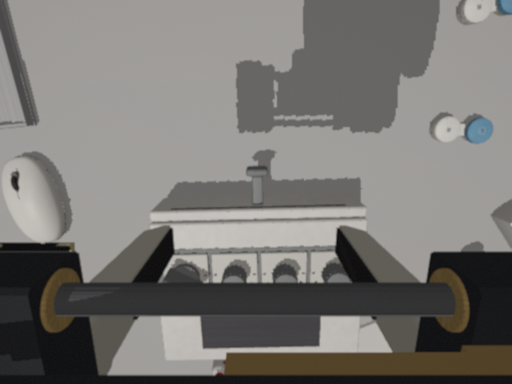

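Run:
```python
from h import *
w=snap('wrist')
for u,v,z in[(257,203,.053),(257,167,.053),(248,172,.053),(267,172,.053),(152,214,.072),(366,208,.072)]: print(u,v,onz(w,u,v,z).round(4))
```

```text
257 203 [0.6274 0.0299 0.053 ]
257 167 [0.5871 0.0326 0.053 ]
248 172 [0.5919 0.0226 0.053 ]
267 172 [0.5933 0.043  0.053 ]
152 214 [ 0.6261 -0.0811  0.072 ]
366 208 [0.635  0.1438 0.072 ]
```

Emit:
servo_tool(plan="-0.011 0.002 0.04 -1;-0.011 0.002 0.08 -1;-0.011 0.002 0.12 -1;-0.011 0.002 0.155 -1;-0.011 0.002 0.18 -1;-0.011 0.002 0.193 -1;-0.011 0.002 0.193 -1")

```text
t: 2.03
tool_pos: [0.6083, 0.0312, 0.0387]
orientation: [-0.11, -3.133, -0.0]
force: [0.1, -0.8, -1.0]
opening: 0.093
gripper_force: 0.0
```

Emit:
servo_tool(plan="0 0 0 0;0 0 0 0;0 0 0 0;0 0 0 0;0 0 0 0;0 0 0 0;0 0 0 0;0 0 0 0", grip=1, grip_force=20)

```text
t: 2.7
tool_pos: [0.6112, 0.0311, 0.0428]
orientation: [0.105, 3.14, -0.0]
force: [0.6, 0.1, -0.4]
opening: 0.0444
gripper_force: 0.0
```

Emit:
servo_tool(plan="0 0 0 0;0 0 0 0;0 0 0 0;0 0 0 0;0 0 0 0;0 0 0 0;0 0 0 0")

```text
t: 3.28
tool_pos: [0.6112, 0.0321, 0.0426]
orientation: [0.104, 3.14, 0.002]
force: [0.9, 5.4, -0.9]
opening: 0.0119
gripper_force: 20.0
```

Emit:
servo_tool(plan="0.01 0.001 0 0;0.025 0.001 0 0;0.04 0.001 0 0;0.055 0.001 0 0;0.07 0.001 0 0;0.085 0.001 0 0;0.1 0.001 0 0;0.115 0.001 0 0;0.13 0.001 0 0;0.137 0.001 0 0;0.142 0.001 0 0;0.143 0.001 0 0")

```text
t: 4.28
tool_pos: [0.4702, 0.0398, 0.0429]
orientation: [0.105, 3.134, -0.005]
force: [16.5, -8.1, -17.6]
opening: 0.0122
gripper_force: 20.0
```

Emit:
servo_tool(plan="0.001 0 0 0;0.001 0 0 0")

```text
t: 4.45
tool_pos: [0.47, 0.0398, 0.043]
orientation: [0.105, 3.134, -0.005]
force: [14.0, -8.9, -15.1]
opening: 0.0119
gripper_force: 20.0
```

Emit:
servo_tool(plan="-0.002 -0.001 0 0;-0.002 -0.001 0 0;-0.002 -0.001 0 0;-0.002 -0.001 0 0;-0.002 -0.001 -0.02 0;-0.002 -0.001 -0.06 0;-0.002 -0.001 -0.1 0;-0.03 -0.001 -0.14 0;-0.06 -0.001 -0.18 0;-0.08 -0.001 -0.21 0;-0.08 -0.001 -0.21 0;-0.08 -0.001 -0.21 0", grip=-1)

```text
t: 5.45
tool_pos: [0.5502, 0.0353, 0.2567]
orientation: [0.105, 3.133, 0.0]
force: [-0.0, 0.4, 0.1]
opening: 0.0874
gripper_force: 0.0
```

Run:
```python
from h import *
w=snap('wrist','w3.png')
print(status.read_state()['tool_pos'],w['M'].round(3))
```

```text
[0.54820102 0.03544784 0.25373296] [[ 0.067  0.961  0.268  0.476]
 [ 0.998 -0.065 -0.017  0.039]
 [ 0.001  0.268 -0.963  0.404]
 [ 0.     0.     0.     1.   ]]
```

View pics/w3.png

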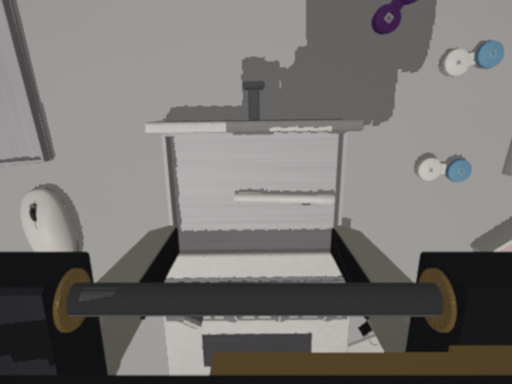

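The drawer is open and the penlight lies along y at (235–334, 198). I can't see any tweezers; an enlarged, contrast-stretched crop will confirm that.

Run:
```python
from h import *
w=snap('wrist')
c=cv2.cvtColor(w['im'][115:260,150:360],cv2.COLOR_BGR2GRAY)
c=cv2.createCLAHE(4,(4,4)).apply(c)
cv2.imwrite('pics/c3.png',cv2.resize(c,None,fx=3.5,fy=3.5,interpolation=cv2.INTER_CUBIC))
for u,v,z in[(235,197,.035),(334,200,.035),(175,131,.046),(340,131,.046),(257,93,.053)]: print(u,v,onz(w,u,v,z).round(4))
```

```text
235 197 [0.5776 0.0087 0.035 ]
334 200 [0.5896 0.1294 0.035 ]
175 131 [ 0.4934 -0.0511  0.046 ]
340 131 [0.5058 0.1334 0.046 ]
257 93 [0.4594 0.0431 0.053 ]
```

View pics/c3.png

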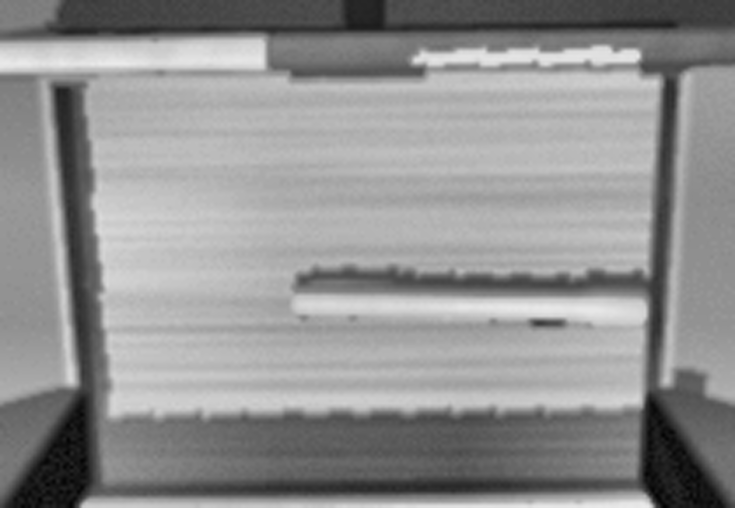

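Emit:
servo_tool(plan="-0.033 0.036 0 7;-0.033 0.036 0 14;-0.033 0.036 0 21;-0.033 0.036 0 28;-0.033 0.036 0 35;-0.033 0.036 0 42;-0.033 0.036 0 49;-0.033 0.036 0 56;-0.033 0.036 0 63;-0.033 0.036 0 70;-0.033 0.036 0 77;-0.033 0.036 0 84", grip=0.03)

```text
t: 6.55
tool_pos: [0.5804, 0.0692, 0.2498]
orientation: [-2.183, -2.254, 0.005]
force: [0.3, 0.1, 0.6]
opening: 0.0449
gripper_force: 0.0
```

Emit:
servo_tool(plan="0 0 0.03 7;0 0 0.06 7.5;0 0 0.06 7.5;0 0 0.06 7.5")

```text
t: 6.88
tool_pos: [0.5792, 0.0691, 0.1889]
orientation: [-2.317, -2.114, 0.01]
force: [0.3, 0.0, 0.8]
opening: 0.0448
gripper_force: 0.0
```

Run:
```python
from h import *
w=snap('wrist','w4.png')
s=status.read_state();print(s['tool_pos'],s['opening'],w['M'].round(3))
```

```text
[0.58101668 0.06913083 0.19154352] 0.04517275584383214 [[ 0.996 -0.087 -0.032  0.586]
 [-0.092 -0.961 -0.261  0.14 ]
 [-0.008  0.262 -0.965  0.337]
 [ 0.     0.     0.     1.   ]]
```

View pics/w4.png

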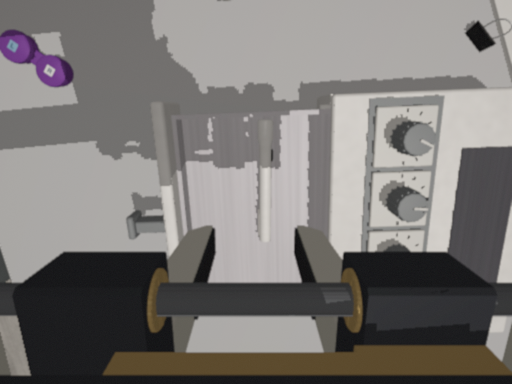

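Run:
```python
from h import *
w=snap('wrist')
for u,v,z in[(265,123,.037),(264.5,240,.037),(330,95,.072),(331,195,.072)]: print(u,v,onz(w,u,v,z).round(4))
p=(onz(w,265,123,.037)+onz(w,264.5,240,.037))/2; s=status.read_state()
d=p-s['tool_pos']; M=R.from_rotvec(s['orientation']).as_matrix(); print(p,M.T@d,np.linalg.norm(onz(w,265,123,.037)-onz(w,264.5,240,.037)))
```

```text
265 123 [0.5955 0.1267 0.037 ]
264.5 240 [0.585  0.0075 0.037 ]
330 95 [0.6494 0.1456 0.072 ]
331 195 [0.6478 0.0605 0.072 ]
[0.59026875 0.06709646 0.037     ] [-0.00132631  0.00821614  0.15623335] 0.1195842723231495
```

Emit:
servo_tool(plan="-0.001 0.007 0.03 0;-0.001 0.007 0.06 0;-0.001 0.007 0.09 0;-0.001 0.007 0.115 0;-0.001 0.007 0.13 0;-0.001 0.007 0.14 0;-0.001 0.007 0.147 0;-0.001 0.007 0.147 0", grip=0.23)

```text
t: 7.65
tool_pos: [0.5897, 0.0675, 0.0457]
orientation: [2.322, 2.116, 0.0]
force: [-0.5, -0.5, 0.1]
opening: 0.0355
gripper_force: 0.0
```

Emit:
servo_tool(plan="0 0 0 0;0 0 0 0;0 0 0 0;0 0 0 0;0 0 0 0;0 0 0 0", grip=1, grip_force=25)

```text
t: 8.15
tool_pos: [0.5904, 0.0675, 0.0469]
orientation: [2.321, 2.115, 0.002]
force: [-0.3, -0.3, 4.8]
opening: 0.0145
gripper_force: 25.0
```

Emit:
servo_tool(plan="0 0 -0.01 0;0 0 -0.03 0;0 0 -0.06 0;0 0 -0.095 0;0 0 -0.13 0;-0.01 -0.004 -0.15 5;-0.04 -0.014 -0.15 11;-0.075 -0.027 -0.15 17;-0.11 -0.039 -0.15 23;-0.145 -0.052 -0.15 29;-0.18 -0.064 -0.15 35;-0.215 -0.077 -0.15 41")

```text
t: 9.15
tool_pos: [0.4918, -0.1407, 0.1963]
orientation: [2.919, 1.161, 0.001]
force: [0.2, -1.2, 0.1]
opening: 0.0148
gripper_force: 25.0
```

Run:
```python
from h import *
s=status.read_state()
M=R.from_rotvec(s['orientation']).as_matrix(); print(s['tool_pos'],s['opening'],s['gripper_force'],np.degrees(np.arctan2(M[1,0],M[0,0])), M.T@(np.array([.423,-.292,.1])-s['tool_pos']))
w=snap('side');t=snap('top')
g=cv2.cvtColor(t['im'],cv2.COLOR_BGR2GRAY)
cv2.imwrite('pics/t5.png',np.hstack([cv2.resize(t['im'][190:280,300:400],(400,360)),cv2.resize(w['im'][140:195,280:370],(400,360))]))
```

```text
[ 0.49180051 -0.14072793  0.19628617] 0.01484839332312121 24.99656081199646 43.389338951027206 [-0.15393494  0.06261417  0.09628747]
```

View pics/t5.png

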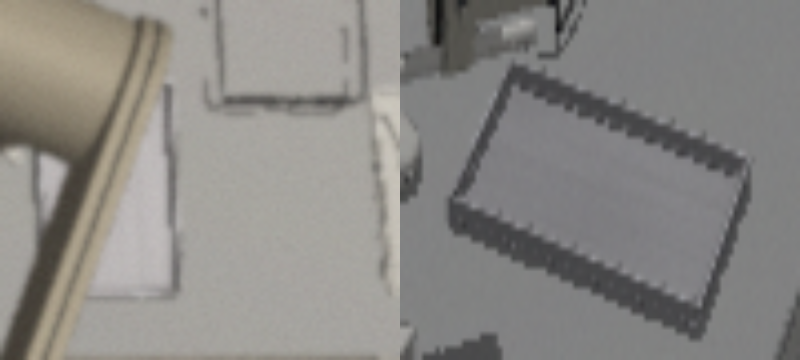

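Run:
```python
from h import *
w=snap('side');s=status.read_state()
M=R.from_rotvec(s['orientation']).as_matrix()
P=np.array([onz(w,280+a/4.444,140+b/6.545,.018) for a,b in[(53,200),(115,66),(350,163),(300,314)]]);print(P.round(4),P.mean(0))
c=P.mean(0);c[2]=.06;print(np.degrees(np.arctan2(M[1,0],M[0,0])),M.T@(c-s['tool_pos']))
```

```text
[[ 0.5165 -0.224   0.018 ]
 [ 0.5169 -0.3481  0.018 ]
 [ 0.3244 -0.3508  0.018 ]
 [ 0.3216 -0.2233  0.018 ]] [ 0.41984711 -0.28656292  0.018     ]
43.410942435649524 [-0.15191588  0.05572561  0.13631736]
```

Emit:
servo_tool(plan="-0.03 0.011 0.0 7;-0.06 0.023 0 14;-0.09 0.035 0.01 21;-0.12 0.047 0.03 28;-0.15 0.058 0.06 35;-0.153 0.059 0.09 42;-0.153 0.059 0.115 43.5;-0.153 0.059 0.135 43.5;-0.153 0.059 0.15 43.5;-0.153 0.059 0.158 43.5;-0.153 0.059 0.164 43.5;-0.153 0.059 0.166 43.5")

```text
t: 10.3
tool_pos: [0.4232, -0.287, 0.0293]
orientation: [-3.141, -0.007, 0.001]
force: [0.6, 0.6, -0.6]
opening: 0.0146
gripper_force: 25.0
```

Emit:
servo_tool(plan="0 0 0 0;0 0 0.002 0")

```text
t: 10.47
tool_pos: [0.424, -0.2883, 0.0291]
orientation: [3.14, 0.006, 0.003]
force: [-0.2, -0.2, -0.6]
opening: 0.0148
gripper_force: 25.0
```

Emit:
servo_tool(plan="0 0 0.001 0;0 0 0.002 0;0 0 0.002 0;0 0 0.002 0")

```text
t: 10.8
tool_pos: [0.4235, -0.2882, 0.0269]
orientation: [3.141, 0.004, 0.002]
force: [-1.5, 1.9, 6.0]
opening: 0.0143
gripper_force: 25.0
```

Emit:
servo_tool(plan="0 0 0 0;0 0 0 0;0 0 0 0;0 0 -0.005 0;0 0 -0.03 0;0 0 -0.07 0;0 0 -0.11 0;0 0 -0.15 0;0 0 -0.19 0;0 0 -0.23 0;0 0 -0.24 0;0 0 -0.24 0", grip=0.3)

```text
t: 11.8
tool_pos: [0.4246, -0.2892, 0.2711]
orientation: [3.136, 0.004, 0.01]
force: [0.5, -0.3, 0.4]
opening: 0.0325
gripper_force: 0.0
```

Run:
```python
from h import *
w=snap('wrist');t=snap('top');s=snap('side')
cv2.imwrite('pics/t6.png',np.vstack([np.hstack([cv2.resize(w['im'],(400,300)),cv2.resize(s['im'][140:195,280:370],(400,300))]),np.hstack([cv2.resize(t['im'][180:270,112:232],(400,300)),cv2.resize(s['im'][220:384,90:309],(400,300))])]))
st=status.read_state();print(st['tool_pos'],st['q'])
hsv=cv2.cvtColor(t['im'],cv2.COLOR_BGR2HSV)
m=cv2.inRange(hsv,(95,60,60),(112,255,255)); k,l,q,c=cv2.connectedComponentsWithStats(m)
for i in range(1,k):
    if q[i,4]>15 and c[i][0]<300: print(c[i].round(1),q[i,4],onz(t,*c[i],.018).round(4))
```

```text
[ 0.4223067  -0.28735246  0.26402048] [-6.97852752e-01 -1.20996490e-01  1.68894695e+00 -3.60861295e-05
  1.57584925e+00  8.70135652e-01]
[170.9 197.2] 40 [0.5725 0.2929 0.018 ]
[135.4 232.1] 44 [0.4411 0.4209 0.018 ]
[164.1 233.1] 43 [0.4376 0.3139 0.018 ]
```

View pics/t6.png

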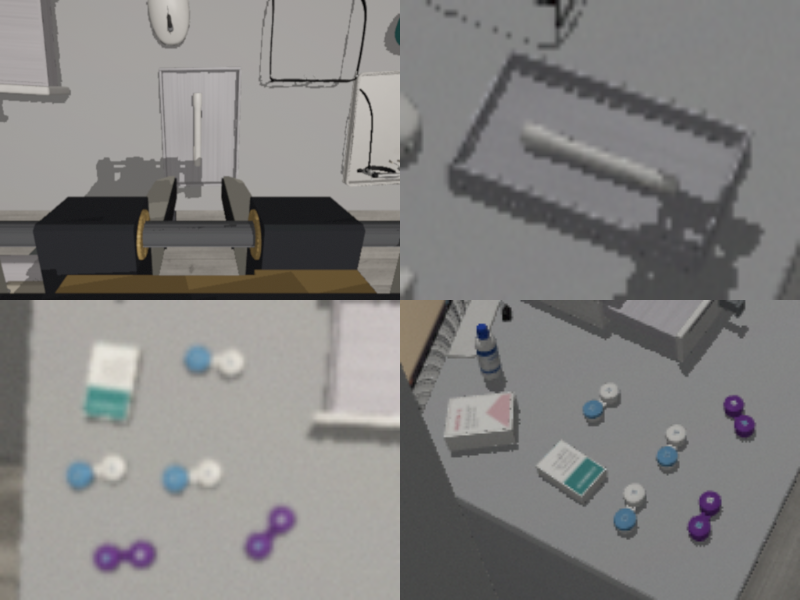

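The penlight lies flat in the tray. The used cases are the three blue/white ones, and the two purple ones are the decoys.

```bash
cat >> h.py <<'E'
def side_tri(t,s,pt,ps):
    o1,d1=ray(t,*pt);o2,d2=ray(s,*ps)
    k=np.linalg.lstsq(np.stack([d1,-d2],1),o2-o1,rcond=None)[0]
    a,b=o1+k[0]*d1,o2+k[1]*d2
    return (a+b)/2,np.linalg.norm(a-b)
E
python3 - <<'E'
from h import *
t=snap('top');s=snap('side')
T=lambda a,b:(112+a/3.333,180+b/3.333)
S=lambda a,b:(90+(a-400)/400*219,220+(b-300)/300*164)
for n,b,w,sb,sw in[('A',(199,59),(231,63),(593,408),(609,391)),('B',(81,174),(113,168),(625,518),(634,493)),('C',(176,179),(208,173),(667,455),(676,434))]:
    B,e1=side_tri(t,s,T(*b),S(*sb));W,e2=side_tri(t,s,T(*w),S(*sw))
    Bz,Wz=onz(t,*T(*b),.018),onz(t,*T(*w),.018); Bs,Ws=onz(s,*S(*sb),.018),onz(s,*S(*sw),.018)
    print(n,B.round(4),W.round(4),e1.round(4),e2.round(4),'| top',((Bz+Wz)/2).round(4),np.linalg.norm(Bz-Wz).round(4),np.degrees(np.arctan2(*(Bz-Wz)[[1,0]])).round(1),'side',((Bs+Ws)/2).round(4),np.linalg.norm(Bs-Ws).round(4),np.degrees(np.arctan2(*(Bs-Ws)[[1,0]])).round(1))
E
```

```text
A [0.5714 0.2915 0.0109] [0.5668 0.2549 0.0109] 0.0001 0.0003 | top [0.5684 0.2717 0.018 ] 0.0365 83.0 side [0.5656 0.2773 0.018 ] 0.0367 82.5
B [0.4404 0.4197 0.0098] [0.4474 0.3838 0.0114] 0.0011 0.0005 | top [0.4441 0.3997 0.018 ] 0.036 100.8 side [0.4409 0.405  0.018 ] 0.0371 102.2
C [0.4356 0.3128 0.0119] [0.4416 0.2769 0.0114] 0.0001 0.0015 | top [0.4388 0.2936 0.018 ] 0.0361 100.8 side [0.4361 0.2983 0.018 ] 0.036 98.1
```

Emit:
servo_tool(plan="0.005 -0.02 0 0;0.015 -0.055 0 -5;0.025 -0.09 0 -10;0.035 -0.13 0 -16;0.045 -0.17 0 -22;0.055 -0.21 0 -28;0.065 -0.25 0 -34;0.075 -0.29 0 -40;0.086 -0.33 0 -46;0.096 -0.37 0 -52;0.107 -0.41 0 -58;0.117 -0.45 0 -64", grip=-0.1)

```text
t: 13.05
tool_pos: [0.5379, 0.1646, 0.2635]
orientation: [-2.657, -1.675, 0.005]
force: [1.0, -1.2, -0.0]
opening: 0.0515
gripper_force: 0.0
```

Run:
```python
from h import *
t=snap('top')
for u,v,z in[(265/1.5625,224/1.5625,.1),(145.6,204,.018),(143.5,216,.018)]: print(onz(t,u,v,z).round(3))
s=status.read_state();M=R.from_rotvec(s['orientation']).as_matrix()
print(s['tool_pos'],np.degrees(np.arctan2(M[1,0],M[0,0])),M.T@(np.array([.569,.2735,.2])-s['tool_pos']))
```

```text
[0.759 0.285 0.1  ]
[0.546 0.387 0.018]
[0.501 0.393 0.018]
[0.53812133 0.17120233 0.26284838] 65.14756099737482 [ 0.10569794 -0.01469184  0.06308978]
```

Emit:
servo_tool(plan="0.03 -0.005 0.01 -6;0.065 -0.01 0.03 -12;0.1 -0.015 0.05 -18;0.106 -0.015 0.06 -18;0.106 -0.015 0.06 -18;0.106 -0.015 0.06 -18;0.106 -0.015 0.06 -18")

```text
t: 13.68
tool_pos: [0.5713, 0.2634, 0.2059]
orientation: [2.37, 2.062, -0.001]
force: [0.3, 0.5, 0.9]
opening: 0.0513
gripper_force: 0.0
```

```bash
cat >> h.py <<'E'
def caps():
    """wrist view: blue and white caps nearest each other -> world at z=.018"""
    w=snap('wrist');im=w['im'];hsv=cv2.cvtColor(im,cv2.COLOR_BGR2HSV);out={}
    g=lambda m:[(c,q[4]) for c,q in zip(*(lambda r:(r[3],r[2]))(cv2.connectedComponentsWithStats(m))) if 250<q[4]<6000][0:]
    m=cv2.inRange(hsv,(95,70,60),(115,255,255)); m=cv2.morphologyEx(m,cv2.MORPH_CLOSE,np.ones((9,9)))
    wm=cv2.inRange(hsv,(0,0,185),(180,50,255)); wm=cv2.morphologyEx(wm,cv2.MORPH_OPEN,np.ones((7,7)))
    s=status.read_state();M=R.from_rotvec(s['orientation']).as_matrix()
    for b,ba in g(m):
        B=onz(w,*b,.018)
        for c,ca in g(wm):
            W=onz(w,*c,.018)
            if .028<np.linalg.norm(B-W)<.048:
                C=(B+W)/2; yaw=np.degrees(np.arctan2(*(B-W)[[1,0]])); d=M.T@(C-s['tool_pos'])
                print('case px',b.round(),c.round(),ba,ca,'C',C.round(4),'len',np.linalg.norm(B-W).round(4),'yaw',yaw.round(1),'tool shift',d.round(4))
    print('tool',s['tool_pos'].round(4),'toolx yaw',np.degrees(np.arctan2(M[1,0],M[0,0])).round(1),'open',s['opening'],s['gripper_force'])
    return w
E
python3 - <<'E'
from h import *
w=caps(); cv2.imwrite('pics/w7.png',w['im'])
E
```

```text
case px [125. 147.] [138. 180.] 568 481 C [0.4405 0.2958 0.018 ] len 0.0385 yaw 97.5 tool shift [ 0.014  -0.1346  0.1886]
case px [251. 148.] [252. 184.] 532 484 C [0.5693 0.2749 0.018 ] len 0.0388 yaw 83.8 tool shift [ 0.0111 -0.0042  0.1887]
tool [0.5717 0.2633 0.2067] toolx yaw 82.0 open 0.05099989532639588 0.0
```

View pics/w7.png

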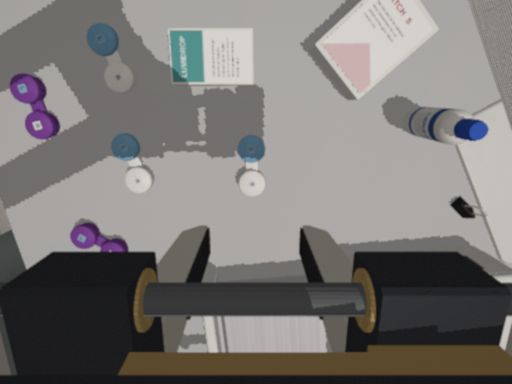

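Emit:
servo_tool(plan="0.011 -0.004 0.03 -1.5;0.011 -0.004 0.07 -1.5;0.011 -0.004 0.105 -1.5;0.011 -0.004 0.135 -1.5;0.011 -0.004 0.16 -1.5;0.011 -0.004 0.175 -1.5;0.011 -0.004 0.183 -1.5;0.011 -0.004 0.185 -1.5;0.011 -0.004 0.185 -1.5")

```text
t: 14.48
tool_pos: [0.5696, 0.2754, 0.0218]
orientation: [2.342, 2.093, 0.002]
force: [-0.0, -0.6, -0.1]
opening: 0.0511
gripper_force: 0.0
```

Emit:
servo_tool(plan="0 0 0 0;0 0 0 0;0 0 0 0;0 0 0 0;0 0 0 0;0 0 0 0;0 0 0 0", grip=1, grip_force=20)

```text
t: 15.07
tool_pos: [0.5691, 0.276, 0.021]
orientation: [2.341, 2.095, 0.001]
force: [-0.4, -0.3, 2.0]
opening: 0.017
gripper_force: 17.0
```

Emit:
servo_tool(plan="0 0 -0.01 0;0 0 -0.03 0;0 0 -0.06 0;0 0 -0.09 -5;-0.01 0.001 -0.12 -12;-0.045 0.003 -0.12 -19;-0.08 0.006 -0.12 -26;-0.115 0.008 -0.12 -33;-0.15 0.01 -0.12 -40;-0.185 0.013 -0.12 -47;-0.22 0.015 -0.12 -54;-0.255 0.018 -0.12 -61", grip_force=30)

```text
t: 16.07
tool_pos: [0.5582, 0.0195, 0.1413]
orientation: [0.947, 2.995, 0.0]
force: [0.1, -0.1, -0.6]
opening: 0.0167
gripper_force: 28.3
```

Emit:
servo_tool(plan="-0.01 0 0 -7;-0.01 0 0 -14;-0.01 0 0 -21;-0.01 0 0 -28;-0.01 0 0 -32;-0.01 0 0 -32")

```text
t: 16.57
tool_pos: [0.5667, 0.0152, 0.1412]
orientation: [0.089, 3.14, 0.0]
force: [-0.7, 0.2, 0.4]
opening: 0.0187
gripper_force: 5.1
```

```bash
cat >> h.py <<'E'
def to(p,yaw=None):
    s=status.read_state();M=R.from_rotvec(s['orientation']).as_matrix();y=np.degrees(np.arctan2(M[1,0],M[0,0]))
    print('tool',s['tool_pos'].round(4),'yaw',y.round(1),'open',round(s['opening'],4),round(s['gripper_force'],1),'shift',(M.T@(np.array(p)-s['tool_pos'])).round(4),'turn',None if yaw is None else round((y-yaw+180)%360-180,1))
E
python3 -c "
from h import *
to([.5567,-.019,.047],176.5)"
```

```text
tool [0.5667 0.0152 0.1412] yaw 176.7 open 0.0187 5.1 shift [ 0.0081 -0.0347  0.0942] turn 0.2
```

Emit:
servo_tool(plan="0 0 0 0;0 0 0 0;0 0 0 0;0 0 0 0", grip=1, grip_force=30)

```text
t: 16.9
tool_pos: [0.5668, 0.0153, 0.1408]
orientation: [0.096, 3.14, 0.0]
force: [0.4, 0.4, 0.4]
opening: 0.0164
gripper_force: 27.2
```

Run:
```python
from h import *
w=snap('wrist');s=snap('side')
cv2.imwrite('pics/w8.png',np.hstack([cv2.resize(w['im'],(400,300)),cv2.resize(s['im'][110:275,100:320],(400,300))]))
to([.5567,-.019,.047],176.5)
```

```text
tool [0.5667 0.0153 0.1406] yaw 176.5 open 0.0162 27.2 shift [ 0.0079 -0.0348  0.0936] turn 0.0
```

View pics/w8.png

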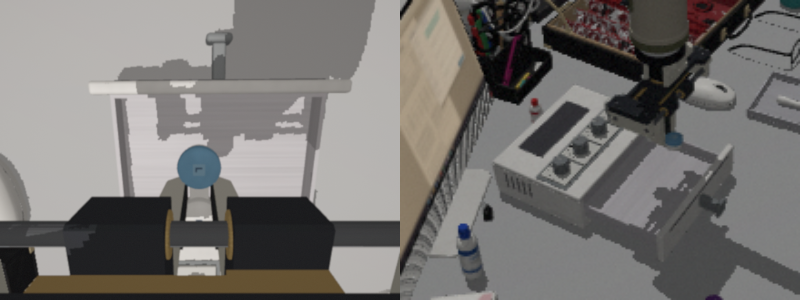

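Run:
```python
from h import *
w=snap('wrist');hsv=cv2.cvtColor(w['im'],cv2.COLOR_BGR2HSV)
m=cv2.inRange(hsv,(95,70,60),(115,255,255));m=cv2.morphologyEx(m,cv2.MORPH_CLOSE,np.ones((9,9)))
k,l,q,c=cv2.connectedComponentsWithStats(m);i=1+q[1:,4].argmax();print(c[i],q[i])
s=status.read_state();M=R.from_rotvec(s['orientation']).as_matrix()
for z in(-.006,-.003,.003,.008,.015,.02):
    for x in (.019,):
        a=[proj(w,s['tool_pos']+M@np.array([xx,0,z])).round(0) for xx in(x-.015,x,x+.015)]
        print(z,a)
```

```text
[254.42863266 213.81654522] [ 228  187   54   54 2333]
-0.006 [array([257., 253.]), array([257., 224.]), array([257., 195.])]
-0.003 [array([257., 250.]), array([257., 222.]), array([257., 193.])]
0.003 [array([257., 245.]), array([257., 218.]), array([257., 190.])]
0.008 [array([257., 241.]), array([257., 215.]), array([257., 187.])]
0.015 [array([257., 236.]), array([257., 211.]), array([257., 184.])]
0.02 [array([256., 233.]), array([257., 208.]), array([257., 182.])]
```

Emit:
servo_tool(plan="0.008 -0.035 0 0;0.008 -0.035 0.02 0;0.008 -0.035 0.045 0;0.008 -0.035 0.065 0;0.008 -0.035 0.078 0;0.008 -0.035 0.084 0;0.008 -0.035 0.087 0;0.008 -0.035 0.087 0")

```text
t: 17.72
tool_pos: [0.5568, -0.0191, 0.0536]
orientation: [-0.094, -3.14, -0.0]
force: [-0.0, 0.5, -1.5]
opening: 0.0164
gripper_force: 27.2
```

Emit:
servo_tool(plan="0 0 0.002 0;0 0 0.003 0;0 0 0.003 0;0 0 0.003 0")

```text
t: 18.05
tool_pos: [0.5572, -0.0193, 0.0513]
orientation: [0.094, 3.139, -0.0]
force: [-0.5, -0.6, -0.9]
opening: 0.016
gripper_force: 27.2
```

Emit:
servo_tool(plan="0 0 0.002 0;0 0 0.004 0;0 0 0.004 0;0 0 0.004 0")

```text
t: 18.38
tool_pos: [0.5564, -0.0192, 0.0464]
orientation: [-0.094, -3.14, -0.0]
force: [-0.2, -0.1, -0.6]
opening: 0.0164
gripper_force: 27.2
```

Emit:
servo_tool(plan="0 0 0.001 0;0 0 0.002 0;0 0 0.002 0;0 0 0.002 0")

```text
t: 18.72
tool_pos: [0.5573, -0.0191, 0.0453]
orientation: [0.094, 3.139, 0.0]
force: [0.4, 1.0, 3.7]
opening: 0.016
gripper_force: 32.5
```

Emit:
servo_tool(plan="0 0 0 0;0 0 0 0;0 0 0 0;0 0 -0.004 0;0 0 -0.02 0;0 0 -0.06 0;0 0 -0.1 0;0 0 -0.135 5;0.01 0.025 -0.155 12;0.026 0.06 -0.155 19;0.042 0.095 -0.155 26;0.058 0.13 -0.155 33", grip=0.355)

```text
t: 19.72
tool_pos: [0.5075, 0.1118, 0.2006]
orientation: [0.97, 2.987, 0.001]
force: [0.0, 0.3, 0.9]
opening: 0.03
gripper_force: 0.0
```

```bash
python3 -c "
from h import *
to([.445,.27,.2],99)"
```

```text
tool [0.5075 0.1118 0.2006] yaw 144.0 open 0.03 0.0 shift [0.1436 0.0912 0.0005] turn 45.0
```

Emit:
servo_tool(plan="0.03 0.019 0 7;0.06 0.038 0 14;0.09 0.057 0 21;0.12 0.076 0 28;0.1436 0.091 0 35;0.1436 0.091 0 42;0.1436 0.091 0 45;0.1436 0.091 0 45;0.1436 0.091 0 45", grip=-0.1)

```text
t: 20.47
tool_pos: [0.4439, 0.2684, 0.1996]
orientation: [-2.028, -2.399, 0.0]
force: [0.4, -0.1, 0.2]
opening: 0.0512
gripper_force: 0.0
```

```bash
python3 -c "
from h import *
caps()"
```

```text
case px [277.  23.] [280.  55.] 784 390 C [0.4434 0.4067 0.018 ] len 0.0289 yaw 106.5 tool shift [0.1367 0.0224 0.1816]
case px [255. 133.] [255. 170.] 578 510 C [0.4391 0.2959 0.018 ] len 0.0388 yaw 99.7 tool shift [ 0.0281 -0.0003  0.1816]
tool [0.4441 0.2682 0.1996] toolx yaw 99.6 open 0.05137234593410983 0.0
```

Emit:
servo_tool(plan="0.028 0 0.03 0;0.028 0 0.065 0;0.028 0 0.1 0;0.028 0 0.13 0;0.028 0 0.155 0;0.028 0 0.17 0;0.028 0 0.177 0;0.028 0 0.179 0;0.028 0 0.179 0")

```text
t: 21.27
tool_pos: [0.4398, 0.2958, 0.0209]
orientation: [-2.031, -2.397, 0.0]
force: [0.4, 0.4, 0.6]
opening: 0.051
gripper_force: 0.0
```

Emit:
servo_tool(plan="0 0 0 0;0 0 0 0;0 0 0 0;0 0 0 0;0 0 0 0;0 0 0 0;0 0 0 0", grip=1, grip_force=30)

```text
t: 21.85
tool_pos: [0.4397, 0.2962, 0.021]
orientation: [2.031, 2.396, 0.001]
force: [-1.3, -0.8, 3.8]
opening: 0.0166
gripper_force: 26.8
```

Emit:
servo_tool(plan="0 0 -0.01 0;0 0 -0.04 0;0 0 -0.08 0;0 0 -0.12 0;0 0 -0.14 0;0 0 -0.14 0")

```text
t: 22.35
tool_pos: [0.4427, 0.2979, 0.1681]
orientation: [2.029, 2.393, 0.016]
force: [0.5, 0.0, 0.6]
opening: 0.0163
gripper_force: 27.3
```

```bash
python3 -c "
from h import *
to([.56,.036,.16],176.5)"
```

```text
tool [0.4427 0.2979 0.1681] yaw 99.4 open 0.0163 27.3 shift [-0.2776  0.0727  0.0078] turn -77.1
```

Emit:
servo_tool(plan="-0.015 0.004 0 -5;-0.045 0.012 0 -12;-0.08 0.021 0 -19;-0.115 0.03 0 -26;-0.15 0.04 0 -33;-0.185 0.049 0 -40;-0.22 0.058 0 -47;-0.255 0.067 0 -54;-0.275 0.073 0 -61;-0.275 0.073 0 -68;-0.275 0.073 0 -75;-0.275 0.073 0 -77")

```text
t: 23.35
tool_pos: [0.556, 0.0359, 0.1598]
orientation: [-0.089, -3.139, -0.0]
force: [-0.5, 1.1, 0.6]
opening: 0.0166
gripper_force: 27.3
```

```bash
python3 -c "
from h import *
to([.56,.036,.0455],176.5)
w=snap('wrist');hsv=cv2.cvtColor(w['im'],cv2.COLOR_BGR2HSV)
m=cv2.inRange(hsv,(95,70,60),(115,255,255));m=cv2.morphologyEx(m,cv2.MORPH_CLOSE,np.ones((9,9)))
k,l,q,c=cv2.connectedComponentsWithStats(m)
for i in range(1,k):
  if q[i,4]>200: print(c[i],q[i],onz(w,*c[i],.042))
"
```

```text
tool [0.556  0.0359 0.1598] yaw 176.7 open 0.0166 27.3 shift [-0.0042  0.0003  0.1143] turn 0.2
[192.5195122  176.49878049] [177 161  32  32 820] [ 0.53626256 -0.0179999   0.042     ]
[254.30729834 213.61502347] [ 227  187   55   54 2343] [0.57331751 0.03373108 0.042     ]
```

Emit:
servo_tool(plan="-0.004 0 0.03 0;-0.004 0 0.06 0;-0.004 0 0.085 0;-0.004 0 0.1 0;-0.004 0 0.108 0;-0.004 0 0.113 0;-0.004 0 0.115 0;-0.004 0 0.115 0")

```text
t: 24.07
tool_pos: [0.5609, 0.0365, 0.0461]
orientation: [0.099, 3.139, -0.0]
force: [-0.2, -0.2, -0.6]
opening: 0.0166
gripper_force: 27.3
```

Emit:
servo_tool(plan="0 0 0 0;0 0 0 0")

```text
t: 24.23
tool_pos: [0.5616, 0.0365, 0.0471]
orientation: [0.098, 3.138, -0.0]
force: [0.1, -0.8, -0.8]
opening: 0.0162
gripper_force: 27.3
```

Emit:
servo_tool(plan="0 0 0.001 0;0 0 0.002 0;0 0 0.002 0;0 0 0.002 0")

```text
t: 24.57
tool_pos: [0.5616, 0.0365, 0.045]
orientation: [0.098, 3.138, 0.0]
force: [-0.7, 0.2, 5.1]
opening: 0.0161
gripper_force: 29.3
```

Emit:
servo_tool(plan="0 0 0 0;0 0 0 0;0 0 0 0;0 0 -0.004 0;0 0 -0.02 0;0 0 -0.06 0;0 0 -0.1 0;0 0 -0.135 5;0.01 0.025 -0.155 12;0.026 0.06 -0.155 19;0.042 0.095 -0.155 26;0.058 0.13 -0.155 33", grip=0.355)

```text
t: 25.57
tool_pos: [0.5118, 0.1677, 0.1997]
orientation: [0.972, 2.986, 0.001]
force: [0.6, -0.4, -1.1]
opening: 0.0298
gripper_force: 0.0
```

```bash
python3 -c "
from h import *
to([.445,.375,.2],101)"
```

```text
tool [0.5118 0.1677 0.1997] yaw 144.0 open 0.0298 0.0 shift [ 0.176   0.1283 -0.0003] turn 43.0
```

Emit:
servo_tool(plan="0.03 0.022 0 7;0.06 0.044 0 14;0.09 0.066 0 21;0.12 0.088 0 28;0.15 0.11 0 35;0.176 0.128 0 42;0.176 0.128 0 43;0.176 0.128 0 43;0.176 0.128 0 43", grip=-0.1)

```text
t: 26.32
tool_pos: [0.4434, 0.3732, 0.1985]
orientation: [1.987, 2.433, -0.001]
force: [0.3, -0.3, -0.5]
opening: 0.0512
gripper_force: 0.0
```

```bash
python3 -c "
from h import *
caps()"
```

```text
case px [261. 132.] [261. 168.] 579 531 C [0.4438 0.4034 0.018 ] len 0.0386 yaw 102.8 tool shift [0.0303 0.0062 0.1806]
tool [0.4438 0.3727 0.1986] toolx yaw 101.5 open 0.051222988474724875 0.0
```

Emit:
servo_tool(plan="0.03 0.006 0.03 -1;0.03 0.006 0.065 -1;0.03 0.006 0.1 -1;0.03 0.006 0.13 -1;0.03 0.006 0.155 -1;0.03 0.006 0.17 -1;0.03 0.006 0.176 -1;0.03 0.006 0.178 -1;0.03 0.006 0.178 -1")

```text
t: 27.12
tool_pos: [0.4443, 0.4033, 0.0211]
orientation: [1.97, 2.447, 0.0]
force: [0.2, 0.4, 0.3]
opening: 0.0512
gripper_force: 0.0
```

Emit:
servo_tool(plan="0 0 0 0;0 0 0 0;0 0 0 0;0 0 0 0;0 0 0 0;0 0 0 0;0 0 0 0", grip=1)

```text
t: 27.7
tool_pos: [0.4438, 0.4041, 0.0211]
orientation: [1.969, 2.448, 0.001]
force: [-0.7, 0.2, 3.3]
opening: 0.0162
gripper_force: 31.9
```

Emit:
servo_tool(plan="0 0 -0.01 0;0 0 -0.04 0;0 0 -0.08 0;0 0 -0.12 0;0 0 -0.14 0;0 0 -0.14 0")

```text
t: 28.2
tool_pos: [0.4466, 0.4062, 0.1687]
orientation: [1.967, 2.446, 0.017]
force: [0.9, -0.0, 0.9]
opening: 0.0162
gripper_force: 31.9
```

```bash
python3 -c "
from h import *
to([.5633,.091,.16],176.5)"
```

```text
tool [0.4466 0.4062 0.1687] yaw 102.4 open 0.0162 31.9 shift [-0.3329  0.0464  0.0076] turn -74.1
```

Emit:
servo_tool(plan="-0.02 0.003 0 -5;-0.055 0.008 0 -12;-0.09 0.012 0 -19;-0.125 0.017 0 -26;-0.16 0.022 0 -33;-0.195 0.027 0 -40;-0.23 0.032 0 -47;-0.265 0.037 0 -54;-0.3 0.042 0 -61;-0.325 0.046 0 -68;-0.331 0.046 0 -74;-0.331 0.046 0 -74")

```text
t: 29.2
tool_pos: [0.5594, 0.0881, 0.1599]
orientation: [-0.096, -3.139, 0.001]
force: [-1.5, 1.0, -0.7]
opening: 0.016
gripper_force: 31.9
```

```bash
python3 -c "
from h import *
to([.5633,.091,.0455],176.5)
w=snap('wrist','w9.png');hsv=cv2.cvtColor(w['im'],cv2.COLOR_BGR2HSV)
m=cv2.inRange(hsv,(95,70,60),(115,255,255));m=cv2.morphologyEx(m,cv2.MORPH_CLOSE,np.ones((9,9)))
k,l,q,c=cv2.connectedComponentsWithStats(m)
for i in range(1,k):
  if q[i,4]>200: print(c[i],q[i],onz(w,*c[i],.042))
"
```

```text
tool [0.5594 0.0881 0.1599] yaw 176.5 open 0.016 31.9 shift [-0.0039  0.0033  0.1144] turn -0.0
[133.69858156 176.85224586] [117 161  34  32 846] [ 0.53663104 -0.01708445  0.042     ]
[196.54969325 177.51288344] [181 162  32  32 815] [0.54057935 0.03748993 0.042     ]
[254.26248399 213.85616731] [ 227  187   55   54 2343] [0.57698899 0.08563165 0.042     ]
[472.1119403  367.61567164] [458 359  33  16 268] [0.75915273 0.30139538 0.042     ]
```

View pics/w9.png

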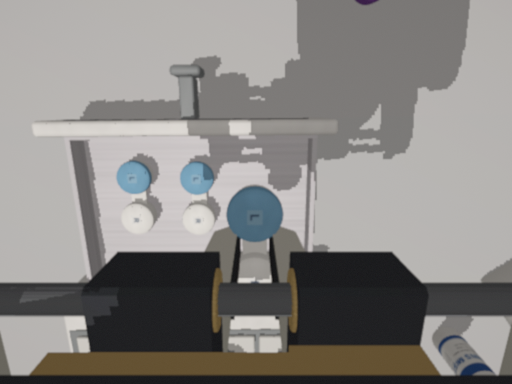

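Emit:
servo_tool(plan="-0.004 0.001 0.03 0;-0.004 0.001 0.06 0;-0.004 0.001 0.085 0;-0.004 0.001 0.1 0;-0.004 0.001 0.108 0;-0.004 0.001 0.113 0;-0.004 0.001 0.115 0;-0.004 0.001 0.115 0;-0.004 0.001 0.116 0;-0.004 0.001 0.117 0;-0.004 0.001 0.117 0;-0.004 0.001 0.117 0")

```text
t: 30.25
tool_pos: [0.5647, 0.0913, 0.0451]
orientation: [0.1, 3.137, 0.001]
force: [0.2, 1.0, 5.3]
opening: 0.0165
gripper_force: 31.9
```

Emit:
servo_tool(plan="0 0 0 0;0 0 0 0;0 0 0 0;0 0 0 0;0 0 -0.006 0;0 0 -0.02 0;0 0 -0.05 0;0 0 -0.09 0;0 0 -0.13 0;0 0 -0.16 0;0 0 -0.16 0;0 0 -0.16 0", grip=0.44)

```text
t: 31.25
tool_pos: [0.5652, 0.0912, 0.207]
orientation: [0.1, 3.134, 0.001]
force: [-0.4, -0.4, -0.6]
opening: 0.0263
gripper_force: 0.0
```

```bash
python3 -c "
from h import *
to([.4705,.0395,.1],176.5)
w=snap('wrist');hsv=cv2.cvtColor(w['im'],cv2.COLOR_BGR2HSV)
for lo,hi in(((95,70,60),(115,255,255)),((0,0,205),(180,40,255))):
  m=cv2.inRange(hsv,lo,hi);m=cv2.morphologyEx(m,cv2.MORPH_OPEN,np.ones((5,5)))
  k,l,q,c=cv2.connectedComponentsWithStats(m)
  for i in range(1,k):
    if 300<q[i,4]<3000: print(c[i].round(),q[i],onz(w,*c[i],.042).round(4))
"
```

```text
tool [0.5652 0.0912 0.207 ] yaw 176.4 open 0.0263 0.0 shift [ 0.0918 -0.0577  0.1064] turn -0.1
[147. 161.] [133 148  28  27 574] [ 0.5368 -0.0171  0.042 ]
[201. 161.] [188 148  27  28 552] [0.5407 0.0377 0.042 ]
[254. 161.] [241 148  27  27 552] [0.5438 0.0914 0.042 ]
[466. 361.] [453 348  26  27 424] [0.8063 0.3338 0.042 ]
[137. 119.] [  63  114  145   10 1203] [ 0.4949 -0.0201  0.042 ]
[201. 199.] [189 187  25  24 450] [0.58   0.0334 0.042 ]
[253. 198.] [242 187  24  24 442] [0.583 0.088 0.042]
[148. 199.] [136 188  25  23 424] [ 0.5763 -0.0219  0.042 ]
[490. 275.] [474 263  38  19 389] [0.6891 0.3475 0.042 ]
[254. 275.] [230 269  50  12 591] [0.6718 0.0835 0.042 ]
[248. 347.] [215 343  63   9 428] [0.7687 0.0692 0.042 ]
```

Emit:
servo_tool(plan="0.035 -0.022 0 0;0.07 -0.044 0 0;0.092 -0.058 0.02 0;0.092 -0.058 0.05 0;0.092 -0.058 0.085 0;0.092 -0.058 0.115 0;0.092 -0.058 0.14 0;0.092 -0.058 0.155 0;0.092 -0.058 0.162 0;0.092 -0.058 0.164 0;0.092 -0.058 0.164 0", grip=0)

```text
t: 32.22
tool_pos: [0.4671, 0.0391, 0.0388]
orientation: [-0.1, -3.138, -0.0]
force: [-0.2, -0.1, 0.2]
opening: 0.0466
gripper_force: 0.0
```

Emit:
servo_tool(plan="0 0 0 0;0 0 0 0;0 0 0 0;0 0 0 0;0 0 0 0;0 0 0 0;0 0 0 0", grip=1, grip_force=25)

```text
t: 32.8
tool_pos: [0.4684, 0.0398, 0.0401]
orientation: [0.099, 3.139, 0.002]
force: [-0.0, 5.4, 2.6]
opening: 0.0121
gripper_force: 25.0
```

Emit:
servo_tool(plan="-0.006 0 0 0;-0.018 0 0 0;-0.032 0 0 0;-0.046 0 0 0;-0.06 0 0 0;-0.074 0 0 0;-0.088 0.001 0 0;-0.102 0.001 0 0;-0.116 0.001 0 0;-0.128 0.001 0 0;-0.136 0.001 0 0;-0.14 0.001 0 0")

```text
t: 33.8
tool_pos: [0.6079, 0.0322, 0.04]
orientation: [-0.099, -3.138, -0.002]
force: [-23.0, 6.2, 23.5]
opening: 0.0117
gripper_force: 25.0
```

Emit:
servo_tool(plan="-0.001 0 0 0;-0.003 0 0 0;-0.004 0 0 0;-0.004 0 0 0;-0.004 0 0 0")

```text
t: 34.22
tool_pos: [0.6085, 0.0322, 0.0398]
orientation: [-0.098, -3.133, -0.002]
force: [-19.9, 5.4, 18.3]
opening: 0.0119
gripper_force: 25.0
```

Emit:
servo_tool(plan="0 0 0 0;0 0 0 0;0.003 0 0 0;0.003 0 -0.002 0;0.003 0 -0.03 0;0.003 0 -0.07 0;0.003 0 -0.11 0;0.003 0 -0.15 7;0.003 0 -0.19 14;0.003 0 -0.225 21;0.003 0 -0.24 28;-0.02 -0.02 -0.24 35", grip=0)

```text
t: 35.22
tool_pos: [0.6315, 0.0125, 0.2875]
orientation: [1.041, 2.955, 0.006]
force: [0.8, 0.3, 0.7]
opening: 0.0464
gripper_force: 0.0
```

Emit:
servo_tool(plan="0 0 0 7;0 0 0 14;0 0 0 21;0 0 0 28;0 0 0 35;0 0 0 42;0 0 0 49;0 0 0 56;0 0 0 63;0 0 0 70;0 0 0 77;0 0 0 77")

```text
t: 36.22
tool_pos: [0.6304, 0.0095, 0.2796]
orientation: [2.664, 1.665, -0.0]
force: [-0.7, 0.7, -0.2]
opening: 0.0464
gripper_force: 0.0
```

```bash
python3 -c "
from h import *
to([.696,-.053,.27],64)"
```

```text
tool [0.6304 0.0095 0.2796] yaw 64.0 open 0.0464 0.0 shift [-0.0274  0.0863  0.0096] turn 0.0
```

Emit:
servo_tool(plan="-0.015 0.028 0.01 0;-0.03 0.056 0.01 0;-0.045 0.086 0.01 0;-0.045 0.086 0.01 0;-0.045 0.086 0.01 0;-0.045 0.086 0.01 0")

```text
t: 36.72
tool_pos: [0.6883, -0.068, 0.2693]
orientation: [-2.656, -1.676, 0.001]
force: [-0.2, 1.3, -0.2]
opening: 0.0468
gripper_force: 0.0
```

Run:
```python
from h import *
w=snap('wrist','w10.png'); to([.696,-.053,.104],64)
np.savez('w10.npz',**w)
p=proj(w,[.696,-.053,.11]); print(p); u,v=p.round().astype(int)
c=w['im'][max(v-110,0):v+110,u-110:u+110]; cv2.imwrite('pics/w10c.png',cv2.resize(c,(600,600*c.shape[0]//c.shape[1]),interpolation=cv2.INTER_CUBIC)); print(max(v-110,0),u-110,c.shape)
```

```text
tool [ 0.6883 -0.0675  0.2698] yaw 64.5 open 0.0462 0.0 shift [0.0164 0.0008 0.1658] turn 0.5
[254.90340534 165.71178175]
56 145 (220, 220, 3)
```

View pics/w10c.png

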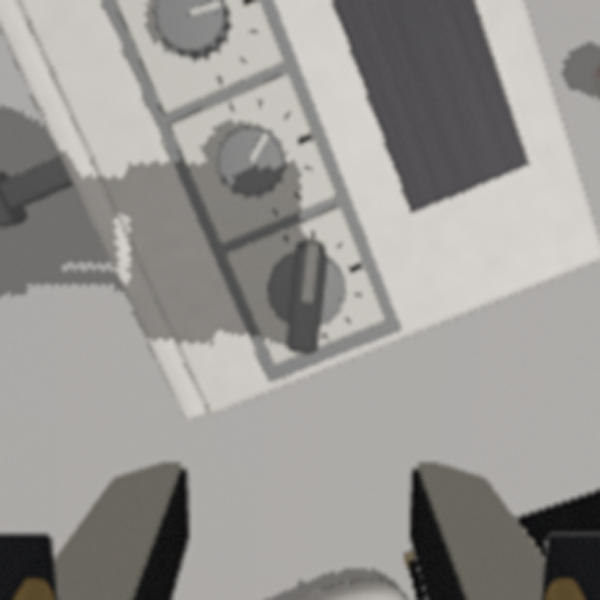

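Run:
```python
from h import *
w=dict(np.load('w10.npz'))
px=lambda a,b:(145+a/2.727,56+b/2.727)
E1,E2=onz(w,*px(311,244),.11),onz(w,*px(302,347),.11)
print(E1,E2,np.linalg.norm(E1-E2),(E1+E2)/2,'bar yaw',np.degrees(np.arctan2(*(E1-E2)[[1,0]])))
m1,m2=onz(w,*px(355,268),.075),onz(w,*px(305,139),.075);print(m1,m2,np.linalg.norm(m1-m2),'row yaw',np.degrees(np.arctan2(*(m2-m1)[[1,0]])))
d=onz(w,*px(252,157),.1);print('dial',d, 'long mark-dir from axis',m1-(E1+E2)/2)
c=(E1+E2)/2;c[2]=.105; to(c,np.degrees(np.arctan2(*(E1-E2)[[1,0]])))
```

```text
[ 0.70829618 -0.03664984  0.11      ] [ 0.68904317 -0.06955817  0.11      ] 0.038126588660808744 [ 0.69866968 -0.05310401  0.11      ] bar yaw 59.67023421759125
[ 0.71896668 -0.05671648  0.075     ] [ 0.72227815 -0.00277164  0.075     ] 0.0540463767545619 row yaw 86.48723163446009
dial [ 7.02068768e-01 -2.61277197e-04  1.00000000e-01] long mark-dir from axis [ 0.020297   -0.00361247 -0.035     ]
tool [ 0.6883 -0.0675  0.2698] yaw 64.5 open 0.0462 0.0 shift [0.0174 0.0032 0.1648] turn 4.8
```

Emit:
servo_tool(plan="0.017 0.003 0.02 4.8;0.017 0.003 0.05 4.8;0.017 0.003 0.08 4.8;0.017 0.003 0.11 4.8;0.017 0.003 0.135 4.8;0.017 0.003 0.135 4.8;0.017 0.003 0.135 4.8", grip=0.355)

```text
t: 37.35
tool_pos: [0.6971, -0.0528, 0.1337]
orientation: [-2.723, -1.562, 0.004]
force: [1.2, 0.1, 0.5]
opening: 0.03
gripper_force: 0.0
```

```bash
python3 -c "
from h import *
to([.6987,-.0535,.106],59.7)"
```

```text
tool [ 0.6971 -0.0528  0.1337] yaw 59.7 open 0.03 0.0 shift [0.0002 0.0018 0.0277] turn -0.0
```

Emit:
servo_tool(plan="0 0.001 0.01 0;0 0.001 0.018 0;0 0.001 0.024 0;0 0.001 0.028 0;0 0.001 0.028 0;0 0.001 0.028 0")

```text
t: 37.85
tool_pos: [0.6993, -0.0546, 0.1065]
orientation: [-2.726, -1.56, 0.001]
force: [0.6, 0.3, -0.3]
opening: 0.0302
gripper_force: 0.0
```

Emit:
servo_tool(plan="0 0 0 0;0 0 0 0;0 0 0 0;0 0 0 0;0 0 0 0", grip=1, grip_force=25)

```text
t: 38.27
tool_pos: [0.6983, -0.0538, 0.1071]
orientation: [-2.724, -1.56, 0.003]
force: [-7.4, 2.6, 5.6]
opening: 0.0118
gripper_force: 25.0
```

Emit:
servo_tool(plan="0 0 0 6;0 0 0 12;0 0 0 18;0 0 0 24;0 0 0 30;0 0 0 36;0 0 0 42;0 0 0 48;0 0 0 54;0 0 0 59;0 0 0 62;0 0 0 63.2")

```text
t: 39.27
tool_pos: [0.6984, -0.0538, 0.1071]
orientation: [-3.139, 0.104, 0.004]
force: [-7.6, 2.7, 6.4]
opening: 0.0118
gripper_force: 25.0
```

Emit:
servo_tool(plan="0 0 0 0;0 0 0 0;0 0 0 0")

```text
t: 39.52
tool_pos: [0.6984, -0.0539, 0.1071]
orientation: [-3.139, 0.099, 0.004]
force: [-7.9, 3.0, 5.5]
opening: 0.0116
gripper_force: 25.0
```

```bash
python3 -c "
from h import *
to([.6987,-.0535,.106],-3.5); print(status.read_state()['wrist_torque'])"
```

```text
tool [ 0.6984 -0.0539  0.1071] yaw -3.6 open 0.0116 25.0 shift [ 0.0003 -0.0004  0.0011] turn -0.1
[ 0.59088024  1.49346303 -0.02119012]
```

Next I release with a small opening, rise, and check the timer, drawer and scene.

Emit:
servo_tool(plan="0 0 0 0;0 0 0 0;0 0 0 0;0 0 -0.005 0;0 0 -0.02 0;0 0 -0.05 0;0 0 -0.09 0;-0.02 0 -0.13 0;-0.05 0 -0.15 0;-0.05 0 -0.15 0;-0.05 0 -0.15 0;-0.05 0 -0.15 0", grip=0.45)

```text
t: 40.52
tool_pos: [0.6498, -0.0515, 0.2574]
orientation: [3.14, -0.1, 0.002]
force: [-0.1, -0.3, -0.3]
opening: 0.0253
gripper_force: 0.0
```

Run:
```python
from h import *
w=snap('wrist');s=snap('side'); np.savez('w11.npz',**w)
u,v=proj(w,[.6987,-.0535,.11]).round().astype(int); print(u,v); to([.6,0,.25],0)
v0,u0=max(v-70,0),max(u-90,0)
a=cv2.resize(w['im'][v0:v0+135,u0:u0+180],(800,600),interpolation=cv2.INTER_CUBIC)
b=cv2.resize(s['im'][130:220,140:260],(260,195),interpolation=cv2.INTER_CUBIC); a[:195,:260]=b
cv2.imwrite('pics/fin.png',a); print(u0,v0)
```

```text
252 135
tool [ 0.6494 -0.0513  0.2551] yaw -3.6 open 0.0254 0.0 shift [-0.0525 -0.0481  0.0052] turn -3.6
162 65
```

View pics/fin.png

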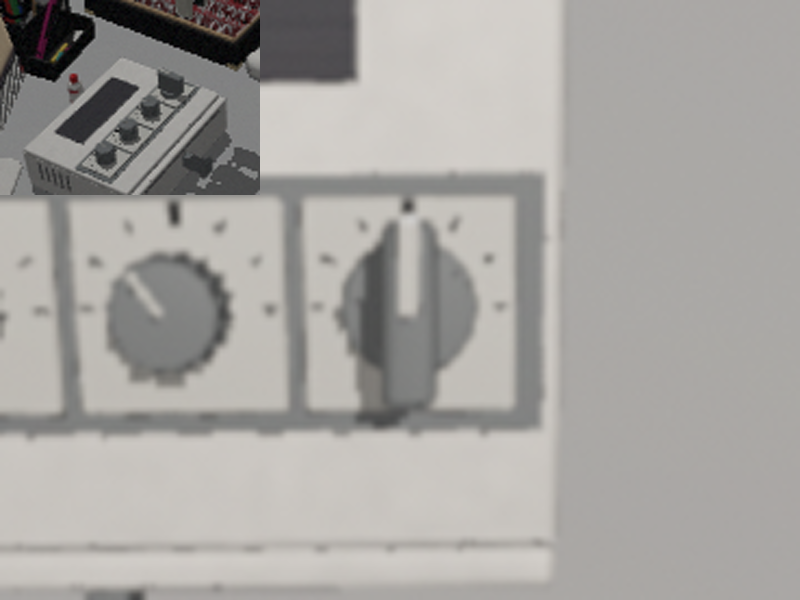

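The pointer stands on the long mark, with its line at (407,270) and the mark at (407,205). As a last numeric check, I'll compare the handle's position in the side view with the closed start picture.

Run:
```python
from h import *
s=snap('side')['im'];a=cv2.imread('pics/side0.png')
for (y,x,h,ww) in[(196,224,18,18),(170,180,40,50)]:
    t=a[y:y+h,x:x+ww];r=cv2.matchTemplate(s[y-8:y+h+8,x-8:x+ww+8],t,cv2.TM_CCOEFF_NORMED);_,m,_,l=cv2.minMaxLoc(r);print(m,np.array(l)-8)
t=snap('top');hsv=cv2.cvtColor(t['im'],cv2.COLOR_BGR2HSV)
for n,lo,hi in[('blue',(95,60,60),(112,255,255)),('purple',(122,60,40),(150,255,255))]:
    k,l,q,c=cv2.connectedComponentsWithStats(cv2.inRange(hsv,lo,hi))
    print(n,[c[i].round(1) for i in range(1,k) if q[i,4]>15])
w=snap('wrist');to([.6,0,.25])
```

```text
0.7973189353942871 [0 0]
0.9878011345863342 [0 0]
blue [array([481.7, 139.2])]
purple [array([192.6, 249.5]), array([148.7, 256.4])]
tool [ 0.6493 -0.0513  0.2547] yaw -3.6 open 0.0257 0.0 shift [-0.0525 -0.0481  0.0049] turn None
```

```bash
python3 -c "
from h import *
print(robot.close_job())"
```

```text
the job is handed in; nothing more can be done
None
```

I handed the job in: the penlight (no tweezers were inside) is in the tray, all three lens cases lie flat in the drawer, which I pushed to its stop before turning the timer to the long mark.

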